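# Run the gated shifter round its corner into the end lane

## Task

Test the gear shifter bolted to the bench: with your fingertips, push its lever along the cross lane of the gate to the corner (the shifter's left), then turn the corner and push it away along the end lane until it is fully home at the red mark. Only push: do not grip the handle or pull it up, and leave everything else on the bench alone. Leave the lever there and move clear.

Things in the scene. Friction and masses are not known exactly. Their poses are not given: they have to be found in the camera images.
- shifter: gear shifter bolted to the bench: blue box with an aluminium foot 170 x 190 mm and 10 mm thick, box 128 (x) x 138 (y) mm. On top at 122 mm height a 6 mm aluminium gate plate with an L-shaped slot. Origin: on the bench, under the lever's pivot. Its own x axis points away from the robot at yaw 0 and along the end lane towards the red mark; its own y axis is to the left and runs along the cross lane towards the corner; z up. It stands turned up to 29 degrees either way.
- shift_side (a joint): sideways lean of the lever in rad about a pivot 45 mm above the bench on the shifter's z axis; 0 is upright, positive leans to the shifter's +y. It starts between -0.38 and -0.12 in the cross lane; in the corner it can enter the end lane from about 0.27 to 0.38; the cross lane ends at about 0.39.
- shift_fore (a joint): lean of the lever in rad towards the shifter's +x about the same pivot. About 0 in the cross lane (play about 0.06); the red end of the end lane is at about 0.455. The lever stays where it is left: stiff friction, 1.5 to 3 N at the knob, no spring. Knob centre in the shifter's frame, with r = 135 mm, f = shift_fore, s = shift_side: (r cos s sin f, r sin s, 45 mm + r cos s cos f).
- knob_lift (a joint): how far the knob and rod are pulled up along the lever, m; 0 is down, where a spring of about 20 N keeps it; travel 25 mm. It must stay down.
- lever: the lever: steel rod 12 mm thick up from the slot, and on it a black handle (the knob) of square section with cut corners, 34 mm across its flats (which face along the shifter's x and y), 60 mm tall from 105 to 165 mm from the pivot, red dot on top; its middle is 135 mm from the pivot (180 mm above the bench when upright). Origin at the pivot, z along the lever.
- pad_far: rubber pad, 26 x 56 mm, that is the handle's far (+x) flat; origin at the pivot, turns with the lever. Pushing on one pad is fine; pressing on two opposite pads at once is gripping
- pad_near: rubber pad, 26 x 56 mm, that is the handle's near (-x) flat; origin at the pivot, turns with the lever. Pushing on one pad is fine; pressing on two opposite pads at once is gripping
- pad_left: rubber pad, 26 x 56 mm, that is the handle's left (+y) flat; origin at the pivot, turns with the lever. Pushing on one pad is fine; pressing on two opposite pads at once is gripping
- pad_right: rubber pad, 26 x 56 mm, that is the handle's right (-y) flat; origin at the pivot, turns with the lever. Pushing on one pad is fine; pressing on two opposite pads at once is gripping
- knob_center (a point): middle of the knob, half-way up
- gate_corner (a point): corner of the L slot, at the gate plate's top (122 mm above the bench): middle of the crossing of the two lanes. The cross lane runs from here 64 mm to the shifter's right (-y), 19 mm wide
- gate_end (a point): far end of the end lane at the gate plate's top, at the red mark; the end lane is 24 mm wide and runs 43 mm to the shifter's +x from the corner
- wrench: bystander: open-ended wrench 170 mm long lying on the bench; origin under its middle, on the bench. Leave alone
- socket: bystander: upright steel socket, 28 mm across, 60 mm tall; origin under its middle, on the bench. Leave alone
- bearing: bystander: flat steel bearing ring, 62 mm across, 18 mm tall; origin under its middle, on the bench. Leave alone
- spool: bystander: upright brass valve piece, 40 mm across, 45 mm tall; origin under its middle, on the bench. Leave alone
- screwdriver: bystander: screwdriver 200 mm long lying on the bench; origin under its middle, on the bench. Leave alone
- mug: bystander: blue mug 80 mm across, 90 mm tall; origin under its middle, on the bench. Leave alone
- spray: bystander: blue bottle with a red cap, 60 mm across, 180 mm tall; origin under its middle, on the bench. Leave alone
- jar: bystander: yellow jar with a black cap, 72 mm across, 100 mm tall; origin under its middle, on the bench. Leave alone

How it is judged (in metres and radians):
On the way, in this order (a step that is already met when the one before it is completed fails the run):
1. the lever has been pushed along the cross lane into the corner (value of joint shift_side above 0.22 rad and value of joint shift_fore below 0.2 rad), for 0.1 s.
2. the lever has been pushed along the end lane to its end (value of joint shift_fore above 0.375 rad and value of joint shift_side above 0.2 rad), for 0.2 s.
At the end, for the whole second after the job is handed in: the lever rests in the end lane, within about 0.08 rad (11 mm at the knob) of its end: shift_fore above 0.375, shift_side above 0.2, knob down, at rest (all of step 2 and value of joint knob_lift below 0.004 m and velocity of joint shift_fore between -0.05 and 0.05 rad/s and velocity of joint shift_side between -0.05 and 0.05 rad/s); the robot touches nothing.
It fails at once if the knob is pulled up more than 8 mm (value of joint knob_lift above 0.008 m).
It fails at once if the handle is gripped (pressed by the fingers on two opposite sides at once) ((contact force between the fingers and pad_far above 0.2 N and contact force between the fingers and pad_near above 0.2 N) or (contact force between the fingers and pad_left above 0.2 N and contact force between the fingers and pad_right above 0.2 N)).
It fails at once if a bystander is moved more than 30 mm (distance of any of wrench, socket, bearing, spool, screwdriver, mug, spray, jar from where it was at the start of the episode above 0.03 m).
It also fails if it takes over 53 s, if anything falls off the work surface, if the arm or the gripper's body presses on something with over 40 N, if the wrist force passes 120 N, or if a joint passes its speed limit or range.

## Robot

A 6-joint arm with a two-finger parallel gripper is mounted at the origin on the work surface. World frame = base frame: x ahead of the robot, y to its left, z up, the work surface at z = 0. Lengths are in m, angles in degrees, forces in N, time in s.
With the tool pointing down it reaches from about 0.4 to 0.825 m from the base axis. Payload 7 kg.
Tool frame: the origin (TCP) lies midway between the tips of the shut fingers; the grasp point (between the pads) lies 19 mm behind it; z points along the fingers, y is the direction in which the jaws open and shut (so a half turn about z gives the same grasp; the last joint's range is limited). The gripper opens to 88 mm and grips with 3 to 60 N. Pads are 19 mm wide; open, the fingers measure 130 mm over their backs; the gripper's body (78 mm by 193 mm) begins 47 mm behind the grasp point.
Start: joints at [-58.264, 20.546, 0.682, 0, -70.136, -16.507], TCP at [0.177, -0.651, 0.227] pointing down, gripper open.
Joint ranges: [-176.03, 176.03], [-82.01, 121.73], [-58.28, 71.71], [-173.87, 95.51], [-174.79, -0.11], [-173.66, 173.66]. Speed limits (degrees/s): [136.94, 136.94, 172.46, 180, 180, 180].

## Interface

Orientations are given as [roll, pitch, yaw] about the fixed x, y, z axes, in that order (R = Rz(yaw) Ry(pitch) Rx(roll)).
In Python, from plant import get_state, capture, get_calibration, close_job, boxes_of, cut_out gives the robot as it stands.
- The arm moves only by the tool apply_moves, never from a script. Its argument "commands" is a list of rows, each an object with "grip": the closure, from 0 (fully open) to 1 (shut); "slide": the shift along the tool's x, y, z in m, a list of three; "roll": the turn about the tool's z in degrees. In form: [{"grip": grip, "slide": [x, y, z], "roll": roll}, ...]. A call has 1 to 5 rows; each row is the pose to reach, as a shift and turn from the pose commanded when the call began, along the tool's axes at that moment; what a row does not reach only later rows make up. A row lasts 1/8 s, in which the tool goes at most 62.5 mm and 10.7 degrees, less where a joint would pass 70% of its speed; a pose out of reach is approached as far as the arm can. A call with a gripper value outside its range is refused whole. The fingers move at their own pace and stop on an object; "grip_force" is the grip in N (left out, the last holds). Time passes only in rows, so rows that repeat a pose let the fingers close. It gives the time, the measured TCP pose, the force and the opening at its end, in the units of the state.
- get_state(): the state, without advancing time (a new reading comes with each control period).
- capture(name): name is "scene" or "top" or "wrist"; returns (picture, depth): 384x512x3 uint8, red, green, blue; 384x512 float32, m along the optical axis (not along the pixel's ray), 0 where there is no reading.
- get_calibration(name): a dict with "mtx" (3x3 intrinsics, pixels), "R" (3x3) and "t" (3): a world point X has camera coordinates R X + t. Camera axes: x right, y down, z forward; pixel columns grow to the right and rows downward; lengths in m; the calibration is good to about 2 mm. A picture is of the moment at which its call begins: read the wrist's pose just before it. get_calibration takes no time and is no camera call; for the wrist camera it gives the pose at the moment of the call.
- close_job(): hands the job in, once; it reports no verdict.
Trained networks look in the newest picture that a camera, given by its name, has taken for a name from the list of things; names that differ only in an ending like _2 or _b are one class to them, and where a whole thing is asked for, a point or a joint stands for the part that bears it (a point fixed in the world has none). Each returns a list of dicts, best first, with "score" (0 to 1); they miss things now and then, are a little off and sometimes report something else, mostly with a low value. They report only what shows in the picture. A call takes as long as a camera call.
- boxes_of(name, camera): "position" ([x, y, z] in m, in the coordinates of the camera as it stood for that picture, good to about 4 mm: the middle of the surface that is visible of it).
- cut_out(name, camera): "mask" (384x512 bool, what is visible of it).
The state is a dict: "time_s": time; "joints": joint angles; "qd": joint speeds; "joint_torque": joint torques, N m; "tcp_pos": TCP position; "eef_rot": TCP orientation; "contact_force": force on the tool from outside, world axes, zero at the start; "moment": the same for the moment, N m; "gripper_width": finger opening in m.
Only numpy, scipy, OpenCV 4.12 (cv2) and the standard library are available. Lean on these libraries where they do the work, as an engineer would, in place of code of your own. Each camera call takes 0.05 s, during which the arm holds its last target.

## Working session

There is one attempt and no reset: what is moved stays moved. The work goes in short steps, Python scripts to look and compute and a tool call to move; the robot and the scene stay as the last step left them, time stands still between calls to the robot, and variables do not carry over. Pictures are saved under pics/ and viewed, and the job is handed in when it is done.

Besides the shell and the picture viewer there is one more tool, called after "Request:" by a JSON object that holds its "fn" and its "kwargs". apply_moves: Moves the arm, as the interface text tells. Its arguments: {"type":"object","properties":{"commands":{"type":"array"},"grip_force":{"type":"number"}},"required":["commands"]}

```bash
mkdir -p pics; ls; python3 - <<'E'
from plant import *
import cv2
s=get_state(); print(s)
for c in ["scene","top"]:
    p,d=capture(c); cv2.imwrite(f"pics/{c}0.png",p[:,:,::-1])
    cal=get_calibration(c); print(c,cal)
    import numpy as np
    for n in ["shifter","lever","knob_center","spray","jar","mug","socket","spool"]:
        for b in boxes_of(n,c)[:1]:
            print(n,b['score'],cal['R'].T@(np.array(b['position'])-cal['t']))
E
```

```text
pics
{'time_s': 0.0, 'joints': array([-5.82642004e+01,  2.05936592e+01,  6.33681407e-01, -1.92515814e-02,
       -7.01350837e+01, -1.65082948e+01]), 'qd': array([ 0.03805225,  0.02345571, -0.04973201, -0.1171296 ,  0.03033641,
       -0.06929727]), 'joint_torque': array([ 2.75812827e-04, -5.82719886e+01,  2.93051594e+01,  6.99706793e+00,
        7.03178113e-03, -9.70552696e-05]), 'tcp_pos': array([ 0.17714978, -0.65083894,  0.22559961]), 'eef_rot': array([ 1.79903714e+02, -9.66314788e-03, -1.64779044e+02]), 'contact_force': array([ 0.02047224,  0.15921773, -0.03835325]), 'moment': array([-0.08464622,  0.02379765,  0.0101814 ]), 'gripper_width': 0.08746377468543795}
scene {'mtx': array([[396.29463773,   0.        , 258.17925764],
       [  0.        , 396.29463773, 184.65809004],
       [  0.        ,   0.        ,   1.        ]]), 'R': array([[-0.35974422,  0.93304421, -0.00354931],
       [ 0.81170429,  0.31107999, -0.49433328],
       [-0.46013068, -0.18071453, -0.86926521]]), 't': array([ 0.19267659, -0.39720212,  1.45461819])}
shifter 0.79 [0.55200315 0.09380675 0.11903428]
lever
[... 375 characters left out ...]
52.04209686],
       [  0.        , 414.50124219, 191.89087451],
       [  0.        ,   0.        ,   1.        ]]), 'R': array([[ 0.01766783, -0.99978404,  0.01094145],
       [-0.99221336, -0.01888134, -0.12311028],
       [ 0.12329029, -0.00868116, -0.99233268]]), 't': array([-0.01903668,  0.54749382,  1.51055125])}
shifter 0.81 [0.51158496 0.0809582  0.12236007]
lever 0.51 [0.52598532 0.03556438 0.19196324]
knob_center 0.65 [0.52480888 0.03334393 0.19203805]
spray 0.92 [0.64938047 0.38429161 0.11626893]
jar 0.68 [ 0.6518405  -0.38171501  0.09939266]
mug 0.66 [0.36356395 0.43665572 0.03424706]
socket 0.38 [0.3431076  0.05323923 0.0093627 ]
spool 0.55 [ 0.58321193 -0.06847491  0.04318115]
```

View pics/scene0.png

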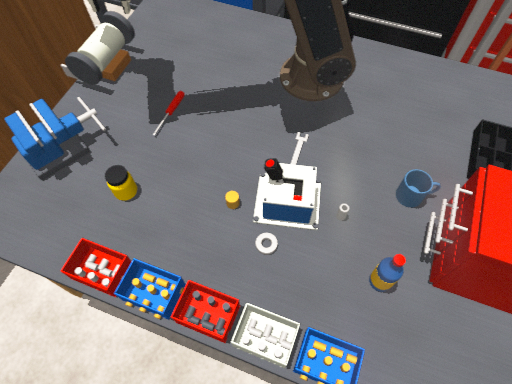

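View pics/top0.png

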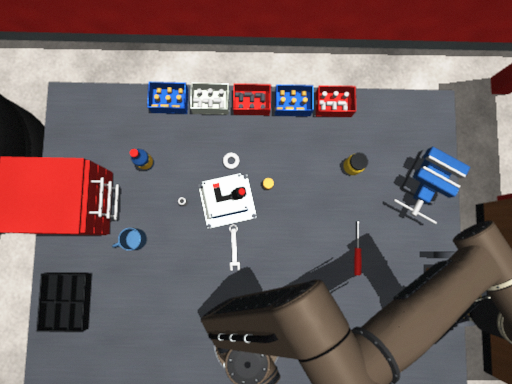

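The scene view shows the shifter at about (288,195), with the black handle at (273,168). The top view has it at (228,200), with the handle at (238,192). I'll measure its pose next.

```bash
cat > h.py <<'E'
from plant import *
import numpy as np, cv2
def cloud(c):
    cal=get_calibration(c); p,d=capture(c)
    v,u=np.mgrid[0:384,0:512]; K=cal['mtx']
    X=np.stack([(u-K[0,2])/K[0,0]*d,(v-K[1,2])/K[1,1]*d,d],-1)
    W=(X-cal['t'])@cal['R']; W[d==0]=np.nan
    return p,d,W
def fit(W,zlo,zhi,c=(0.53,0.06),r=0.16):
    m=(W[...,2]>zlo)&(W[...,2]<zhi)&(np.hypot(W[...,0]-c[0],W[...,1]-c[1])<r)
    P=W[m]; return m,P
E
python3 - <<'E'
from h import *
for c in ["top","scene"]:
    p,d,W=cloud(c)
    m,P=fit(W,0.112,0.135); 
    print(c,len(P),np.median(P[:,2]),cv2.minAreaRect((P[:,:2]*1000).astype(np.float32)))
    m2,P2=fit(W,0.006,0.25); print('all',len(P2),cv2.minAreaRect((P2[:,:2]*1000).astype(np.float32)))
    m3,P3=fit(W,0.15,0.25); print('knob',len(P3),np.median(P3,0),P3.min(0),P3.max(0))
    # lanes
    R=(p[...,0]>150)&(p[...,1]<60)&(p[...,2]<60)
    for nm,a,b in (("plate red",.11,.14),("knob red",.18,.25)):
        q=R&(W[...,2]>a)&(W[...,2]<b)&(np.hypot(W[...,0]-.53,W[...,1]-.06)<.12); print(nm,q.sum(),W[q].mean(0) if q.any() else 0)
    u0,v0=(195,165) if c=="top" else (240,145)
    cv2.imwrite(f"pics/{c}1.png",cv2.resize(p[v0:v0+75,u0:u0+90,::-1] if c=="top" else p[v0:v0+90,u0:u0+100,::-1],None,fx=6,fy=6,interpolation=cv2.INTER_CUBIC))
E
```

```text
top 1143 0.12272844090607035 ((526.5513916015625, 85.63973236083984), (128.91043090820312, 137.95916748046875), 13.733442306518555)
all 2724 ((527.9061279296875, 58.62176513671875), (303.395751953125, 313.612060546875), 34.63806915283203)
knob 155 [0.52578381 0.03579037 0.19591907] [0.50707826 0.01245491 0.15068493] [0.54789405 0.06113224 0.20988405]
plate red 0 0
knob red 35 [0.52878424 0.02792228 0.20134445]
scene 1675 0.12260396695504783 ((525.1316528320312, 90.37847900390625), (132.8093719482422, 137.90304565429688), 13.447625160217285)
all 4268 ((535.1415405273438, 61.05271911621094), (282.67724609375, 299.662841796875), 64.82174682617188)
knob 311 [0.53638361 0.04417439 0.1909168 ] [0.50957286 0.01512831 0.1507689 ] [0.54788089 0.0680227  0.20778298]
plate red 28 [0.56034455 0.12220187 0.12435323]
knob red 49 [0.52982585 0.03012046 0.20061941]
```

View pics/scene1.png

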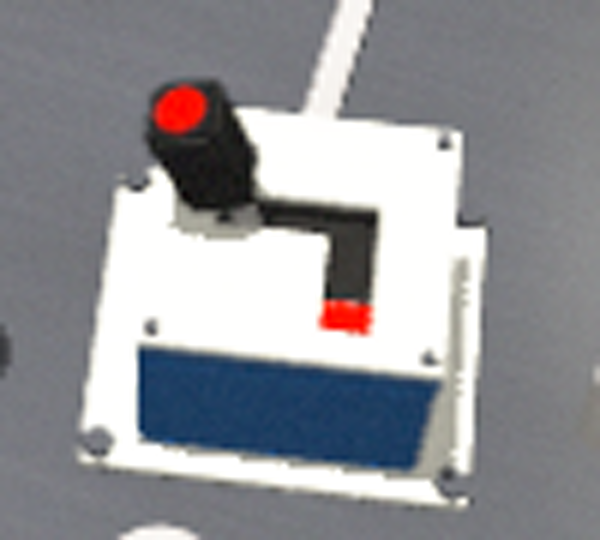

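View pics/top1.png

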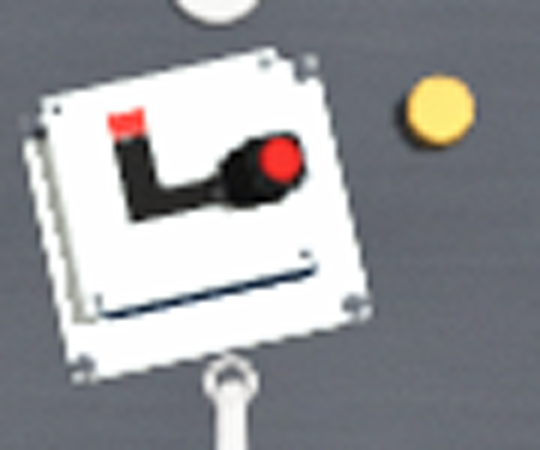

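```bash
cat >> h.py <<'E'
def rect(c,p,org,yaw,z,half=0.09,s=3):
    cal=get_calibration(c); a=np.radians(yaw)
    ex=np.array([np.cos(a),np.sin(a),0]);ey=np.array([-np.sin(a),np.cos(a),0]); o=np.array([org[0],org[1],z])
    # pixel (i,j): x = half - j/s mm up ; y = half - i/s (left)
    A=np.stack([-ey/(1000*s),-ex/(1000*s),o+half*ex+half*ey],1)
    H=cal['mtx']@(cal['R']@A+np.outer(cal['t'],[0,0,1]))
    n=int(2*half*1000*s)
    return cv2.warpPerspective(p,H,(n,n),flags=cv2.INTER_LINEAR|cv2.WARP_INVERSE_MAP)
E
python3 - <<'E'
from h import *
o=[]
for c in ["top","scene"]:
    p,d=capture(c)
    r=rect(c,p,(0.5262,0.087),13.6,0.122,half=.09,s=2.2)[:,:,::-1].copy()
    n=r.shape[0]
    for mm in range(-80,81,20):
        k=int(n/2+mm*2.2); cv2.line(r,(k,0),(k,n),(0,255,0) if mm else (255,0,255),1); cv2.line(r,(0,k),(n,k),(0,255,0) if mm else (255,0,255),1)
    o.append(r)
cv2.imwrite("pics/rect.png",np.hstack(o))
E
```

```text
(no output)
```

View pics/rect.png

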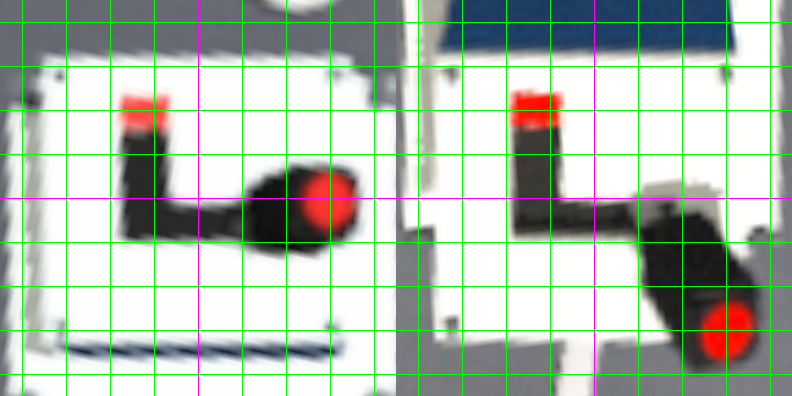

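The box is at (0.526, 0.087) with yaw about 13.6°. The slot puts the pivot about 10 mm behind the box centre, at roughly (0.5165, 0.085). With that pivot, the dot on the knob gives s ≈ -0.35 and f ≈ 0, which fits the task description. I'll shut the fingers and approach the right side.

Request:
{"fn": "apply_moves", "kwargs": {"commands": [{"grip":1,"slide":[-0.05,0.04,0],"roll":1.6},{"grip":1,"slide":[-0.09,0.08,0],"roll":1.6},{"grip":1,"slide":[-0.13,0.125,0],"roll":1.6},{"grip":1,"slide":[-0.17,0.165,0],"roll":1.6},{"grip":1,"slide":[-0.21,0.205,0],"roll":1.6}], "grip_force": 20}}

```text
time_s: 1.72
tcp_pos: [0.3267, -0.3968, 0.2269]
eef_rot: [-180.0, 0.0, -166.4]
contact_force: [1.5, -0.2, -0.2]
gripper_width: 0.0432
```

```bash
cat >> h.py <<'E'
O=np.array([0.5165,0.0847]);YAW=13.6
def sh(p):
    a=np.radians(YAW); R=np.array([[np.cos(a),np.sin(a)],[-np.sin(a),np.cos(a)]])
    return R@(np.asarray(p)[:2]-O)
def st():
    s=get_state(); print(round(s['time_s'],2),'tcp',s['tcp_pos'].round(4),'rot',s['eef_rot'].round(1),'F',s['contact_force'].round(1),'w',round(s['gripper_width'],4),'SHIFTER xy',sh(s['tcp_pos']).round(4))
E
python3 -c "
from h import *
st()"
```

```text
1.73 tcp [ 0.3267 -0.3968  0.2269] rot [-180.     0.  -166.4] F [ 1.5 -0.2 -0.2] w 0.0432 SHIFTER xy [-0.2977 -0.4233]
```

Request:
{"fn": "apply_moves", "kwargs": {"commands": [{"grip":1,"slide":[-0.04,0.04,0],"roll":0},{"grip":1,"slide":[-0.08,0.08,0],"roll":0},{"grip":1,"slide":[-0.12,0.12,0],"roll":0},{"grip":1,"slide":[-0.16,0.16,0],"roll":0},{"grip":1,"slide":[-0.2,0.19,0],"roll":0}]}}

```text
time_s: 2.35
tcp_pos: [0.4764, -0.1646, 0.2272]
eef_rot: [-180.0, 0.1, -166.3]
contact_force: [1.0, -0.1, 0.6]
gripper_width: 0.0007
```

Request:
{"fn": "apply_moves", "kwargs": {"commands": [{"grip":1,"slide":[-0.04,0.04,0],"roll":0},{"grip":1,"slide":[-0.07,0.07,0],"roll":0},{"grip":1,"slide":[-0.097,0.09,0],"roll":0},{"grip":1,"slide":[-0.097,0.093,0.02],"roll":0},{"grip":1,"slide":[-0.097,0.093,0.04],"roll":0}]}}

```text
time_s: 2.98
tcp_pos: [0.5484, -0.0525, 0.1861]
eef_rot: [180.0, 0.0, -166.3]
contact_force: [-0.3, 0.4, 0.5]
gripper_width: 0.0008
```

```bash
python3 - <<'E'
from h import *
st()
ps=[]
for c in ["scene","top"]:
    p,d,W=cloud(c)
    if c=="scene": cv2.imwrite("pics/s2.png",cv2.resize(p[80:260,180:400,::-1],None,fx=3,fy=3))
    else: cv2.imwrite("pics/t2.png",cv2.resize(p[130:260,170:330,::-1],None,fx=4,fy=4))
    R=(p[...,0]>150)&(p[...,1]<60)&(p[...,2]<60)&(W[...,2]>.17)&(W[...,2]<.23)&(np.hypot(W[...,0]-.53,W[...,1]-.06)<.12)
    print(c,R.sum(),W[R].mean(0),sh(W[R].mean(0)))
E
```

```text
2.98 tcp [ 0.5484 -0.0525  0.1861] rot [ 180.     0.  -166.3] F [-0.3  0.4  0.5] w 0.0008 SHIFTER xy [-0.0013 -0.1409]
scene 15 [0.53170068 0.03360717 0.20259306] [ 0.00276039 -0.05323455]
top 0 [nan nan nan] [nan nan]<stdin>:9: RuntimeWarning: Mean of empty slice.
  ret = um.true_divide(
```

View pics/s2.png

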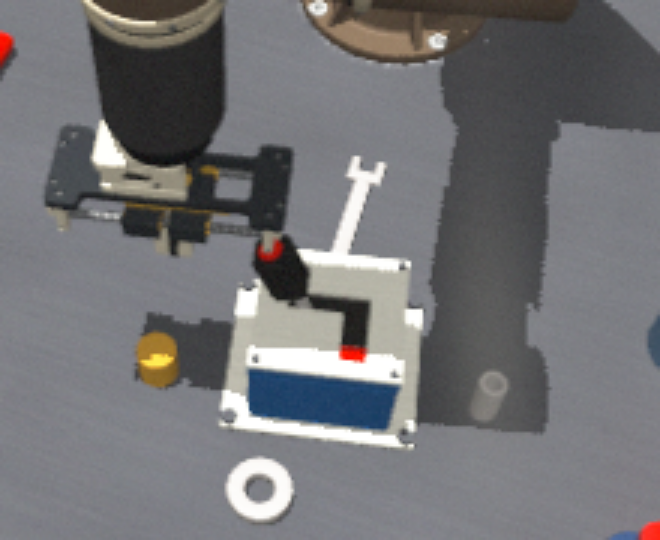

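View pics/t2.png

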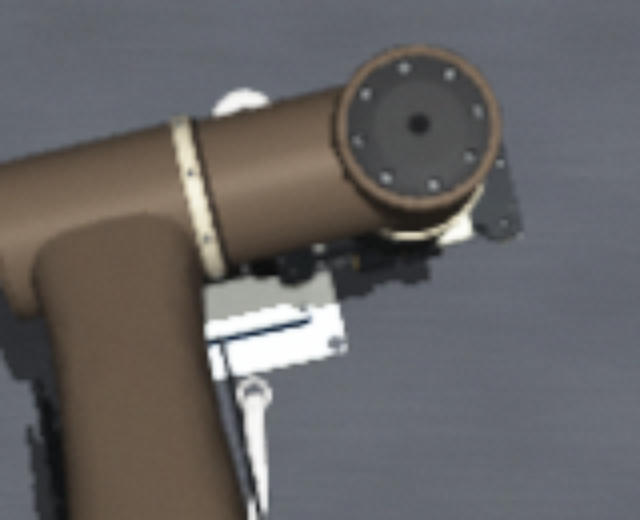

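```bash
python3 - <<'E'
from h import *
p,d,W=cloud("scene")
for u0,v0 in [(268,158),(269,161),(200,152),(199,150)]:
  print([ (np.append(sh(w),w[2])).round(3).tolist() for w in [W[v,u0] for v in range(v0-2,v0+4)]])
# gripper-region points: lowest z for shifter x,y bins
m=(W[...,2]>.17)&(W[...,2]<.5); P=W[m]; S=np.array([sh(q) for q in P])
k=(abs(S[:,0])<.07)&(S[:,1]>-.27)&(S[:,1]<0)
for y in np.arange(-.25,0,.015):
  q=k&(abs(S[:,1]-y)<.0075)
  if q.any(): print(round(y,3),P[q,2].min().round(3),S[q,0].min().round(3),S[q,0].max().round(3),q.sum())
cv2.imwrite("pics/s3.png",cv2.resize(p[110:190,180:300,::-1],None,fx=6,fy=6))
p,d=capture("wrist"); cv2.imwrite("pics/w3.png",p[:,:,::-1])
E
```

```text
[[0.037, -0.057, 0.286], [0.035, -0.057, 0.28], [0.036, -0.057, 0.276], [0.038, -0.057, 0.275], [0.037, -0.057, 0.27], [0.036, -0.057, 0.264]]
[[0.036, -0.055, 0.274], [0.038, -0.054, 0.271], [0.037, -0.054, 0.266], [0.037, -0.054, 0.261], [0.036, -0.054, 0.255], [0.003, -0.057, 0.198]]
[[0.035, -0.223, 0.279], [0.039, -0.222, 0.279], [0.037, -0.223, 0.272], [0.036, -0.224, 0.266], [0.037, -0.224, 0.264], [0.036, -0.225, 0.257]]
[[0.035, -0.224, 0.286], [0.037, -0.224, 0.285], [0.038, -0.224, 0.282], [0.037, -0.225, 0.276], [0.037, -0.226, 0.271], [0.037, -0.226, 0.268]]
-0.235 0.273 -0.042 0.038 90
-0.22 0.253 -0.04 0.039 209
-0.205 0.261 -0.041 0.037 144
-0.19 0.262 -0.007 0.037 115
-0.175 0.258 0.005 0.038 316
-0.16 0.191 0.007 0.045 414
-0.145 0.188 -0.003 0.047 471
-0.13 0.192 -0.019 0.047 511
-0.115 0.254 -0.026 0.045 544
-0.1 0.256 -0.03 0.038 508
-0.085 0.261 -0.034 0.031 95
-0.07 0.179 -0.039 0.038 180
-0.055 0.17 -0.041 0.039 277
-0.04 0.17 -0.037 0.039 158
-0.025 0.17 -0.01 0.016 31
```

View pics/s3.png

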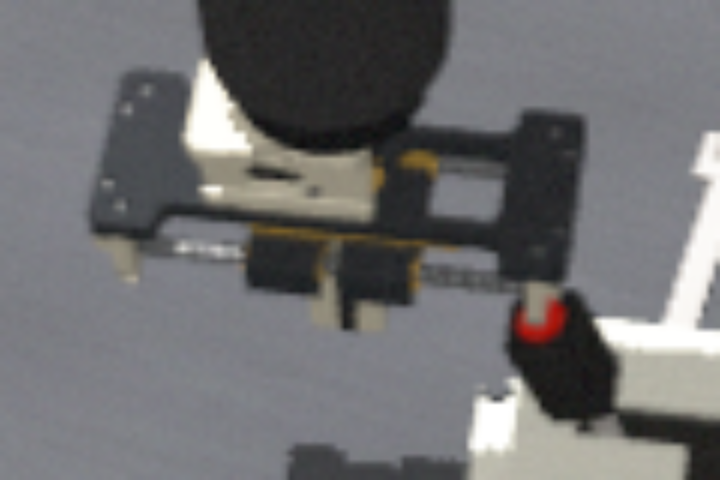

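View pics/w3.png

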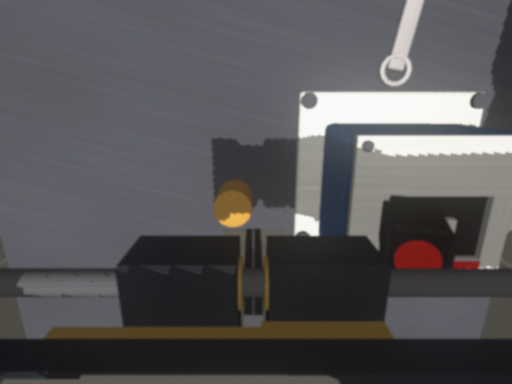

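Measured, the gripper body starts 67 mm above the tips, so with the tips at z = 0.165 it clears the 0.211 m lever top by 20 mm. I'll descend and start pushing to the left.

Request:
{"fn": "apply_moves", "kwargs": {"commands": [{"grip":1,"slide":[0,0,0.02],"roll":0},{"grip":1,"slide":[-0.001,0.02,0.021],"roll":0},{"grip":1,"slide":[-0.001,0.04,0.021],"roll":0},{"grip":1,"slide":[-0.001,0.055,0.021],"roll":0},{"grip":1,"slide":[-0.001,0.07,0.021],"roll":0}]}}

```text
time_s: 3.8
tcp_pos: [0.5337, 0.015, 0.1675]
eef_rot: [-179.9, 0.2, -166.3]
contact_force: [1.1, -3.1, 4.4]
gripper_width: 0.0004
```

```bash
cat >> h.py <<'E'
def look(tag,red=True):
    st()
    p,d,W=cloud("scene")
    a=np.radians(YAW)
    cv2.imwrite(f"pics/{tag}.png",cv2.resize(p[100:250,190:350,::-1],None,fx=4,fy=4))
    R=(p[...,0]>150)&(p[...,1]<60)&(p[...,2]<60)&(W[...,2]>.16)&(W[...,2]<.23)&(np.hypot(W[...,0]-.53,W[...,1]-.08)<.14)
    if R.any():
        q=W[R].mean(0); t=sh(q); s=np.arcsin(np.clip(t[1]/.165,-1,1)); print('dot',R.sum(),t.round(4),q[2].round(4),'s',s.round(3),'f',np.arctan2(t[0],q[2]-.045).round(3))
    m=cut_out("lever","scene")
    if m:
        M=m[0]['mask']&(W[...,2]>.13); Q=W[M]; print('lever mask',m[0]['score'],M.sum(),sh(np.nanmedian(Q,0)).round(4),np.nanmedian(Q,0)[2].round(3))
E
python3 -c "
from h import *
look('p1')"
```

```text
3.8 tcp [0.5337 0.015  0.1675] rot [-179.9    0.2 -166.3] F [ 1.1 -3.1  4.4] w 0.0004 SHIFTER xy [ 0.0003 -0.0718]
dot 4 [-0.0054 -0.0322] 0.2078 s -0.197 f -0.033
lever mask 0.65 214 [ 0.0159 -0.0263] 0.183
```

View pics/p1.png

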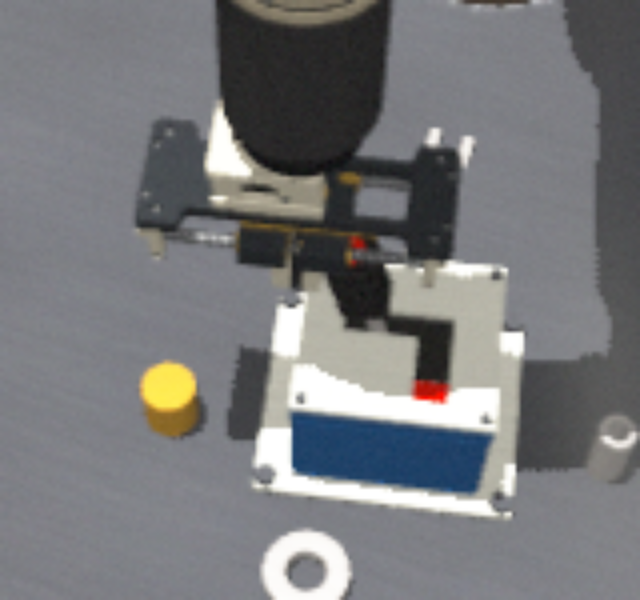

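The push works: the force is about -3 N and the lever is now near s ≈ -0.22. I'll keep pushing.

Request:
{"fn": "apply_moves", "kwargs": {"commands": [{"grip":1,"slide":[0,0.012,0.001],"roll":0},{"grip":1,"slide":[0,0.024,0.001],"roll":0},{"grip":1,"slide":[0,0.036,0.001],"roll":0},{"grip":1,"slide":[0,0.048,0.001],"roll":0},{"grip":1,"slide":[0,0.06,0.001],"roll":0}]}}

```text
time_s: 4.53
tcp_pos: [0.5179, 0.0741, 0.1643]
eef_rot: [180.0, -0.0, -166.4]
contact_force: [0.5, -2.7, 0.5]
gripper_width: 0.0002
```

```bash
python3 -c "
from h import *
look('p2')"
```

```text
4.53 tcp [0.5179 0.0741 0.1643] rot [ 180.    -0.  -166.4] F [ 0.5 -2.7  0.5] w 0.0002 SHIFTER xy [-0.0011 -0.0106]
dot 9 [-0.0045  0.0328] 0.2091 s 0.2 f -0.027
lever mask 0.76 154 [0.0164 0.0273] 0.184
```

View pics/p2.png

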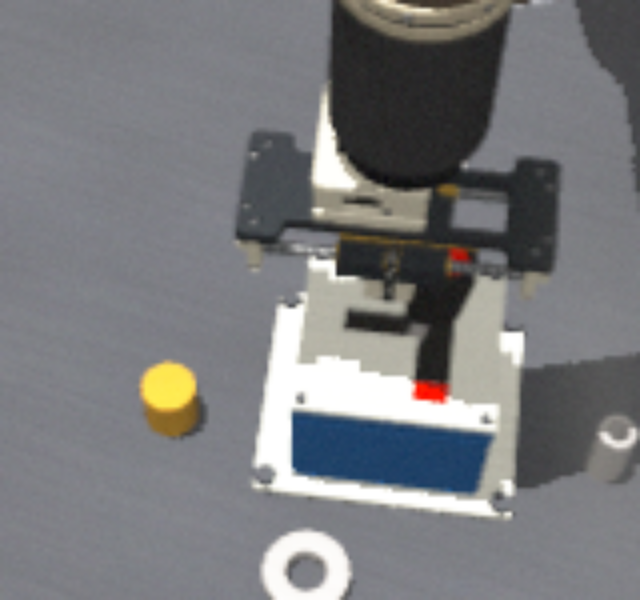

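Request:
{"fn": "apply_moves", "kwargs": {"commands": [{"grip":1,"slide":[0,0.008,0],"roll":0},{"grip":1,"slide":[0,0.015,0],"roll":0},{"grip":1,"slide":[0,0.015,0],"roll":0}]}}

```text
time_s: 5.0
tcp_pos: [0.5146, 0.0882, 0.1644]
eef_rot: [180.0, -0.0, -166.3]
contact_force: [-0.3, -0.1, -0.4]
gripper_width: 0.0006
```

```bash
python3 -c "
from h import *
look('p3')"
```

```text
5.0 tcp [0.5146 0.0882 0.1644] rot [ 180.    -0.  -166.3] F [-0.3 -0.1 -0.4] w 0.0006 SHIFTER xy [-0.001   0.0039]
dot 11 [-0.001   0.0492] 0.2054 s 0.303 f -0.006
lever mask 0.74 131 [0.016  0.0416] 0.18
```

View pics/p3.png

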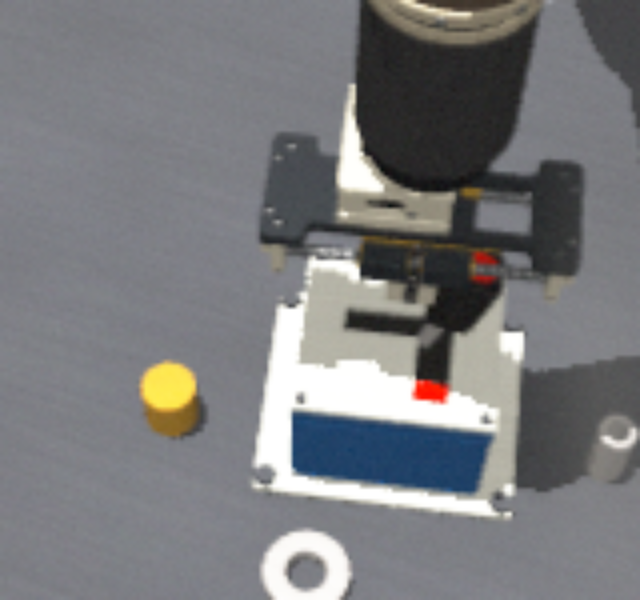

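Request:
{"fn": "apply_moves", "kwargs": {"commands": [{"grip":1,"slide":[0,0.002,0],"roll":0},{"grip":1,"slide":[0,0.002,0],"roll":0},{"grip":1,"slide":[0,-0.03,0],"roll":0},{"grip":1,"slide":[0.035,-0.03,0],"roll":0},{"grip":1,"slide":[0.065,-0.02,0],"roll":0}]}}

```text
time_s: 5.72
tcp_pos: [0.4555, 0.0523, 0.1642]
eef_rot: [180.0, -0.0, -166.5]
contact_force: [0.2, 0.2, 0.4]
gripper_width: 0.0004
```

```bash
python3 -c "
from h import *
look('p4')"
```

```text
5.72 tcp [0.4555 0.0523 0.1642] rot [ 180.    -0.  -166.5] F [0.2 0.2 0.4] w 0.0004 SHIFTER xy [-0.0669 -0.0171]
dot 53 [0.0009 0.0498] 0.2051 s 0.307 f 0.006
lever mask 0.72 307 [0.0111 0.0411] 0.194
```

View pics/p4.png

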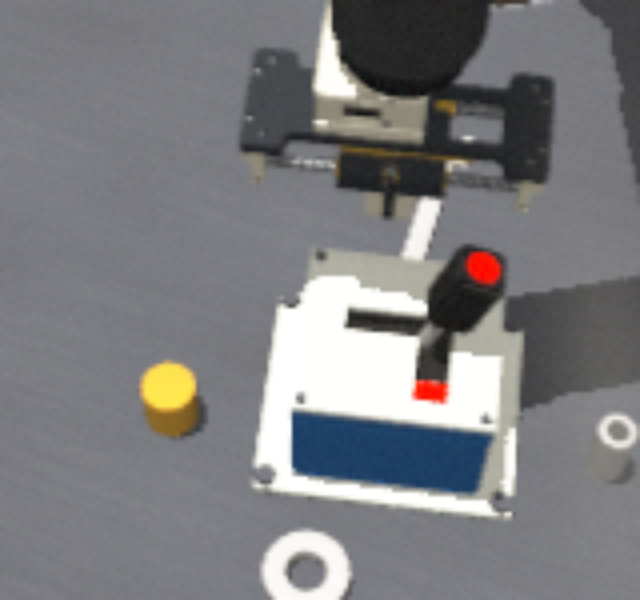

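The lever stands in the corner at s ≈ 0.31 and f ≈ 0, with the dot at about (485,268) in the crop and the gripper clear of it. Next I go behind the handle and push along the end lane.

Request:
{"fn": "apply_moves", "kwargs": {"commands": [{"grip":1,"slide":[0,0.03,0],"roll":0},{"grip":1,"slide":[0,0.057,0],"roll":0},{"grip":1,"slide":[-0.02,0.057,0],"roll":0},{"grip":1,"slide":[-0.035,0.057,0],"roll":0},{"grip":1,"slide":[-0.047,0.057,0],"roll":0}]}}

```text
time_s: 6.45
tcp_pos: [0.4891, 0.1195, 0.1644]
eef_rot: [-180.0, -0.1, -166.4]
contact_force: [-3.1, 0.6, 2.1]
gripper_width: -0.0
```

```bash
python3 -c "
from h import *
look('p5')"
```

```text
6.45 tcp [0.4891 0.1195 0.1644] rot [-1.800e+02 -1.000e-01 -1.664e+02] F [-3.1  0.6  2.1] w -0.0 SHIFTER xy [-0.0184  0.0402]
dot 39 [0.0119 0.05  ] 0.2045 s 0.308 f 0.074
lever mask 0.69 306 [0.0201 0.0412] 0.195
```

View pics/p5.png

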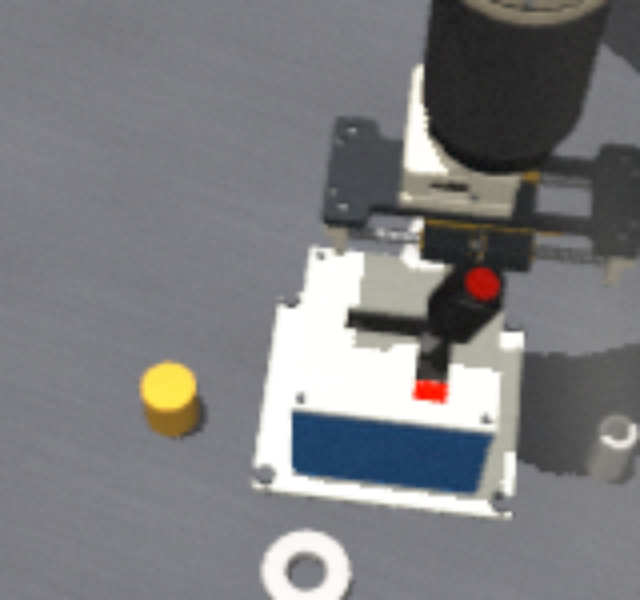

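Request:
{"fn": "apply_moves", "kwargs": {"commands": [{"grip":1,"slide":[-0.01,0,0],"roll":0},{"grip":1,"slide":[-0.02,0,0],"roll":0},{"grip":1,"slide":[-0.029,0,0],"roll":0},{"grip":1,"slide":[-0.036,0,0],"roll":0},{"grip":1,"slide":[-0.04,0,0],"roll":0}]}}

```text
time_s: 7.18
tcp_pos: [0.5279, 0.1291, 0.1645]
eef_rot: [-180.0, -0.0, -166.4]
contact_force: [-2.0, -0.3, 0.5]
gripper_width: 0.0006
```

```bash
python3 -c "
from h import *
look('p6')"
```

```text
7.17 tcp [0.5279 0.1291 0.1645] rot [-180.    -0.  -166.4] F [-2.  -0.3  0.5] w 0.0006 SHIFTER xy [0.0216 0.0405]
dot 55 [0.061  0.0501] 0.1925 s 0.309 f 0.392
lever mask 0.48 251 [0.0589 0.0423] 0.188
```

View pics/p6.png

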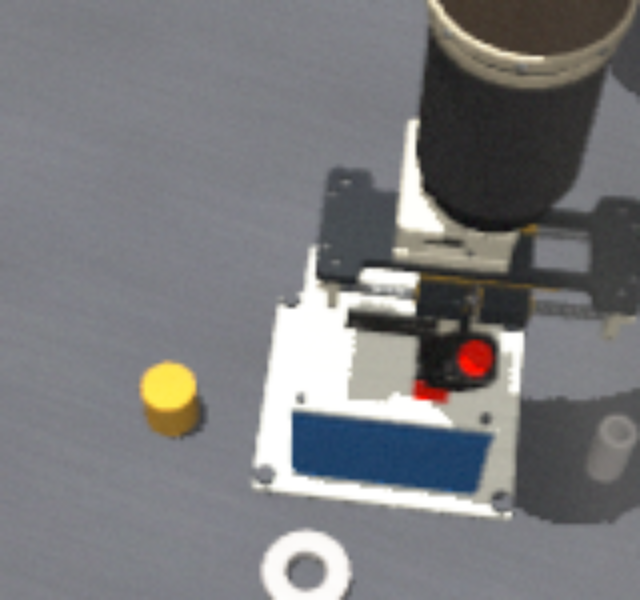

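At f ≈ 0.39 it's nearly home. I'll finish in small steps and watch the force for the stop.

Request:
{"fn": "apply_moves", "kwargs": {"commands": [{"grip":1,"slide":[-0.003,0,0],"roll":0},{"grip":1,"slide":[-0.006,0,0],"roll":0},{"grip":1,"slide":[-0.006,0,0],"roll":0}]}}

```text
time_s: 7.65
tcp_pos: [0.5336, 0.1305, 0.1647]
eef_rot: [180.0, 0.0, -166.4]
contact_force: [-0.8, -0.1, -0.2]
gripper_width: 0.0005
```

Request:
{"fn": "apply_moves", "kwargs": {"commands": [{"grip":1,"slide":[-0.001,0,0],"roll":0},{"grip":1,"slide":[-0.002,0,0],"roll":0}]}}

```text
time_s: 7.9
tcp_pos: [0.535, 0.1308, 0.1644]
eef_rot: [-180.0, -0.0, -166.4]
contact_force: [-3.4, -1.0, -0.3]
gripper_width: 0.0005
```

```bash
python3 -c "
from h import *
look('p7')"
```

```text
7.9 tcp [0.535  0.1308 0.1644] rot [-180.    -0.  -166.4] F [-3.4 -1.  -0.3] w 0.0005 SHIFTER xy [0.0288 0.0404]
dot 58 [0.0689 0.0499] 0.1892 s 0.307 f 0.445
lever mask 0.58 233 [0.065  0.0417] 0.186
```

Request:
{"fn": "apply_moves", "kwargs": {"commands": [{"grip":1,"slide":[-0.001,0,0],"roll":0},{"grip":1,"slide":[-0.002,0,0],"roll":0},{"grip":1,"slide":[-0.002,0,0],"roll":0}]}}

```text
time_s: 8.38
tcp_pos: [0.5361, 0.1309, 0.1641]
eef_rot: [-180.0, -0.1, -166.4]
contact_force: [-5.1, -0.0, 1.8]
gripper_width: 0.0007
```

The force rises to 5 N and the tool stops following its target, so the lever is on the end stop. I'll back off straight along -x, then go up.

Request:
{"fn": "apply_moves", "kwargs": {"commands": [{"grip":1,"slide":[0.01,0,0],"roll":0},{"grip":1,"slide":[0.04,0,0],"roll":0},{"grip":1,"slide":[0.08,0,0],"roll":0},{"grip":1,"slide":[0.1,0,-0.04],"roll":0},{"grip":1,"slide":[0.11,0,-0.09],"roll":0}]}}

```text
time_s: 9.0
tcp_pos: [0.4292, 0.105, 0.2557]
eef_rot: [-180.0, 0.0, -166.3]
contact_force: [1.6, 0.5, 0.9]
gripper_width: 0.0006
```

Request:
{"fn": "apply_moves", "kwargs": {"commands": [{"grip":1,"slide":[0,0,-0.03],"roll":0},{"grip":1,"slide":[0,0,-0.03],"roll":0},{"grip":1,"slide":[0,0,-0.03],"roll":0}]}}

```text
time_s: 9.38
tcp_pos: [0.4302, 0.1055, 0.2844]
eef_rot: [180.0, 0.1, -166.4]
contact_force: [-0.1, -0.0, -0.2]
gripper_width: 0.0004
```

```bash
python3 -c "
from h import *
look('p8')"
```

```text
9.38 tcp [0.4302 0.1055 0.2844] rot [ 1.800e+02  1.000e-01 -1.664e+02] F [-0.1 -0.  -0.2] w 0.0004 SHIFTER xy [-0.079   0.0405]
dot 64 [0.0694 0.0501] 0.1888 s 0.309 f 0.45
lever mask 0.53 234 [0.0661 0.0412] 0.185
```

View pics/p8.png

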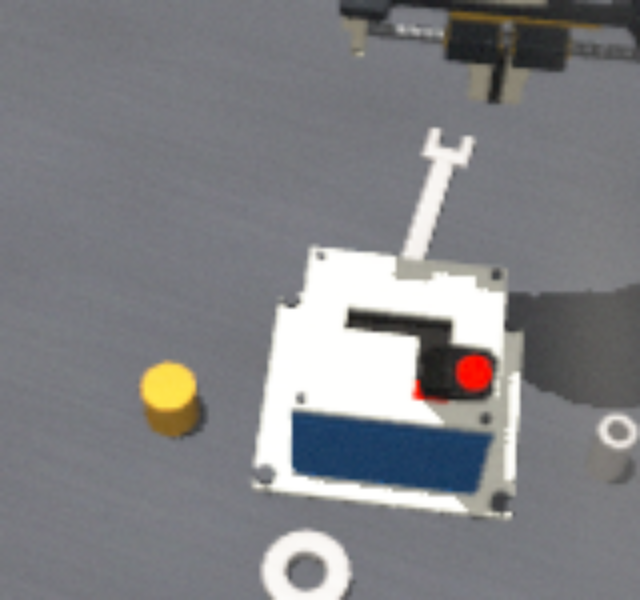

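The picture shows the lever at the red mark, with the handle at about (455,372) in the crop. The gripper is clear, and the wrench, spool, ring and socket are where they were. The dot is 167 mm from the pivot (165 mm nominal), so the knob is down.

```bash
python3 -c "
from plant import *
print(close_job())"
```

```text
the job is handed in; nothing more can be done
None
```

I pushed the lever to the corner and then home to the red mark with shut fingertips, and handed the job in at about 9.4 s of the 53 s allowed. The hand-in gave no verdict.

- **Cross lane:** I pushed on the handle's right pad from a starting lean of about s ≈ -0.35. With the fingers withdrawn, the camera showed the lever in the corner at s ≈ 0.31, f ≈ 0.
- **End lane:** I then pushed on the near pad until the force rose to about 5 N and the tool stopped following its target, so the lever was on its end stop.
- **Last checks after backing off:**
  - The lever rests at f ≈ 0.45, s ≈ 0.31; at least 0.375 and 0.2 are needed.
  - The dot on the knob is 167 mm from the pivot, against 165 mm nominal, so the knob is down within camera error.
  - The force on the tool is near zero, about 0.2 N, and the gripper is clear.
  - The wrench, spool, ring and socket look unmoved in the last picture. I did not look again at the jar, spray, mug and screwdriver; by my estimate the arm's path stayed well clear of the jar and spray.

None of the final checks failed. Midway through the pushes the knob's dot was partly hidden, so the lean readings there were rougher. In the first top-camera picture, the network's position for the socket was wrong and I did not use it.

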